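# Click the fan-speed wheel to its red notch and switch on

## Task

Get the extraction fan running at its marked speed: on the green switch box, flick the edge of the white click wheel away from the robot with a fingertip, click by click, until the red notch sits clicked in at the very top, in line with the white pointers. Then flip the toggle switch over to its other side, on. Do not grip the wheel by its sides, and leave the tools and materials lying around the box where they are.

Things in the scene. Friction and masses are not known exactly. Their poses are not given: they have to be found in the camera images.
- switch_box: Green plastic switch box screwed to the bench, 140 mm deep (x), 300 mm wide (y), 70 mm high. Origin: centre of its underside. Its x axis points away from the robot (turned up to 0.3 rad), y to the left, z up. White click wheel in a slot of the lid at y = +85 mm, steel toggle at y = -15 mm, grey outlet flap (10 mm above the lid) at y = -95 mm, all at x = 0.
- wheel_center (a point): Fixed point on the click wheel's axle, 60 mm above the bench (10 mm under the lid); the axle lies along the box's y. Site axes: the box's. Wheel: 84 mm across, 18 mm wide, 8 straight round-ended lobes 45 deg apart, each 8 mm thick and standing 15 mm out of a 54 mm hub (top of the hub: 88 mm above the bench); gaps 21 mm wide at the lobe ends.
- near_lobe (a point): Fixed point where the end of the upper lobe on the robot's side is when the wheel rests in a click: 14.5 mm before the axle, 95 mm above the bench (lobe top 99 mm; 102 when passing the top). Its twin is 14.5 mm beyond the axle, with a gap straight up between; the next lobes end below 79 mm. Site axes: the box's. A fingertip 93 mm above the bench that pushes this lobe 20 mm along +x, then lifts, makes one click.
- speed_wheel (a joint): Turn of the click wheel, rad: 0 with the red notch clicked in at the top (the goal); grows as the wheel's top moves away from the robot (box's +x). A click is 0.785, at its whole multiples, stops just beyond -5 and +2 clicks. Starts 2 to 4 clicks short, at -1.57, -2.36 or -3.14. 2 to 5 N at a lobe moves it; past half a click it snaps on, let go before that it snaps back.
- red_notch (a point): Centre of the red floor of one gap of the wheel, 28 mm from the axle (the lobe faces beside it are red too); turns with the wheel. Under the lid and unseen while 2 or more clicks from the top. At the goal it is straight above the axle, in line with two white pointer marks on the lid at either side of the slot.
- wheel_side_left: Grey disc, 53 mm across, on the left (+y) side of the click wheel (23 mm over both discs), turning with it. Origin: centre of the wheel. The wheel must not be gripped by this disc and the right one.
- wheel_side_right: The same grey disc on the right (-y) side of the click wheel. Origin: centre of the wheel.
- toggle_pivot (a point): Fixed point: pivot of the toggle switch, 78 mm above the bench, 80 mm at the top of its steel nut. Site axes: the box's.
- toggle_tip (a point): End of the steel bat of the toggle switch, 32 mm from its pivot; the bat is 6 to 10 mm thick and tips about the box's y axis. Off, it leans 0.4 rad towards the robot (tip about 107 mm above the bench); on, 0.4 rad away from it, towards a white dot.
- toggle (a joint): Toggle switch, rad: 0 off (leaning to the robot, as at the start), 0.8 on (leaning away). It snaps over at 0.4; about 2 to 4 N, 18 mm or more above its pivot, moves it.
- quart_tin: Loose closed steel paint tin with a blue band, 108 mm across, 120 mm high, upright; origin at the centre of its foot. Leave alone.
- brush: Loose black paint brush lying flat, 230 mm long, 62 mm wide, 16 mm high; origin under it, 108 mm from the handle's end; bristles towards its +x. Leave alone.
- scraper: Loose grey steel scraper lying flat, 195 mm long, blade 65 mm wide, 18 mm high; origin under it, 100 mm from the handle's end; blade towards its +x. Leave alone.
- roller_handle: Loose bare roller frame lying flat: yellow plastic handle 28 mm thick along its x, steel wire and a white 170 mm cage across its far end (x = 140 mm); 28 mm high; origin under the front end of the handle. Leave alone.
- tape_roll: Loose roll of blue masking tape lying flat, 100 mm across, 25 mm high; origin at the centre of its underside. Leave alone.
- sanding_block: Loose cork sanding block, 100 x 65 x 26 mm; origin at the centre of its underside. Leave alone.
- screwdriver: Loose screwdriver lying on the bench to the left of the box, along its x; origin under it. Leave alone.

How it is judged:
By the outcome, as a careful person would: the job done as asked, in the order asked, and still so for the second after the job is handed in, with the robot touching nothing.
It also fails if it takes over 48 s, if anything falls off the work surface, if the arm or the gripper's body presses on something with over 40 N, if the wrist force passes 120 N, or if a joint passes its speed limit or range.

## Robot

A 6-joint arm with a two-finger parallel gripper is mounted at the origin on the work surface. World frame = base frame: x ahead of the robot, y to its left, z up, the work surface at z = 0. Lengths are in m, angles in rad, forces in N, time in s.
With the tool pointing down it reaches from about 0.325 to 0.9 m from the base axis. Payload 6.1 kg.
Tool frame: the origin (TCP) lies midway between the tips of the shut fingers; the grasp point (between the pads) lies 19 mm behind it; x points along the fingers, y is the direction in which the jaws open and shut, and the axes are right-handed (so a half turn about x gives the same grasp; the last joint's range is limited). The gripper opens to 85 mm and grips with 20 to 120 N. Pads are 22 mm wide; open, the fingers measure 114 mm over their backs; the gripper's body (76 mm by 85 mm) begins 54 mm behind the grasp point. The pads swing forward as they close: fully open they stand 13 mm farther back than shut.
Start: joints at [-1.361, 0.22, 1.526, -0, 1.395, -0.126], TCP at [0.206, -0.59, 0.231] pointing down, gripper open.
Joint ranges: [-2.98, 2.98], [-0.91, 2.08], [0.09, 2.57], [-1.24, 4.39], [0.2, 2.65], [-2.68, 2.68]. Speed limits (rad/s): [2.57, 2.57, 3.01, 3.14, 3.14, 3.14].

## Interface

Orientations are given as [roll, pitch, yaw] about the fixed x, y, z axes, in that order (R = Rz(yaw) Ry(pitch) Rx(roll)).
In Python, from plant import movep, move_l, set_joints, gripper_to, hold, inverse_kinematics, observe, get_image, get_calibration, Unreachable, job_done gives the robot as it stands. Calls block until the motion is done:
- movep(position, orientation): joint-space move of the TCP to a pose.
- move_l(position, feed=0.15, rotation=None, max_force=None): straight line of the TCP; rotation=None keeps the orientation; feed is the mean speed in m/s. With max_force (N) it stops when the force on the tool has changed by that much, and returns True; else False.
- set_joints(angles): joint-space move.
- gripper_to(opening, f_grip=None): finger opening in m; f_grip is the grip in N (None keeps the last); returns when the fingers have stopped.
- hold(seconds).
- inverse_kinematics(position, orientation): joint angles nearest the present ones, or None.
- observe(): the state.
- get_image(name): name is "scene" or "top" or "wrist"; returns (picture, depth): 384x512x3 uint8, red, green, blue; 384x512 float32, m along the optical axis (not along the pixel's ray), 0 where there is no reading.
- get_calibration(name): a dict with "intrinsics" (3x3 intrinsics, pixels), "dist_coeffs" ([k1, k2, p1, p2, k3] as OpenCV has them; the pictures are not rectified), "world_from_camera" (4x4, takes a point from camera to world coordinates). Camera axes: x right, y down, z forward; pixel columns grow to the right and rows downward; lengths in m; the calibration is good to about 2 mm. A picture is of the moment at which its call begins: read the wrist's pose just before it. get_calibration takes no time and is no camera call; for the wrist camera it gives the pose at the moment of the call.
A pose or a line that the arm cannot do raises Unreachable and nothing moves.
- job_done(): hands the job in, once; it reports no verdict.
The state is a dict: "time_s": time; "q": joint angles; "joint_velocities": joint speeds; "joint_torque": joint torques, N m; "eef_pos": TCP position; "tcp_rot": TCP orientation; "ft_force": force on the tool from outside, world axes, zero at the start; "torque": the same for the moment, N m; "opening": finger opening in m.
Only numpy, scipy, OpenCV 4.12 (cv2) and the standard library are available. Lean on these libraries where they do the work, as an engineer would, in place of code of your own. Each camera call takes 0.05 s, during which the arm holds its last target. There are 200 camera calls.

## Working session

There is one attempt and no reset: what is moved stays moved. The work goes in short steps, each a Python script; the robot and the scene stay as the last script left them, time stands still between calls to the robot, and variables do not carry over. Pictures are saved under pics/ and viewed, about 8 in all and at most 12, crops included, and the job is handed in when it is done.

```bash
mkdir -p pics; ls; python3 - <<'E'
from plant import *
import cv2,numpy as np,pickle
for n in ("scene","top"):
    p,d=get_image(n);c=get_calibration(n)
    cv2.imwrite(f"pics/{n}0.png",p[:,:,::-1]);pickle.dump((p,d,c),open(f"{n}0.pkl","wb"))
    print(n,c)
E
```

```text
pics
scene {'intrinsics': array([[354.28303751,   0.        , 251.33145011],
       [  0.        , 354.28303751, 187.7044741 ],
       [  0.        ,   0.        ,   1.        ]]), 'dist_coeffs': array([-0.10194522,  0.        ,  0.        ,  0.        ,  0.        ]), 'world_from_camera': array([[-0.76687053,  0.52129387, -0.37438254,  0.93688298],
       [ 0.64155973,  0.60662317, -0.46947785,  0.46544705],
       [-0.0176268 , -0.60021749, -0.79964259,  0.98249718],
       [ 0.        ,  0.        ,  0.        ,  1.        ]])}
top {'intrinsics': array([[490.53276982,   0.        , 255.54965307],
       [  0.        , 490.53276982, 188.66976084],
       [  0.        ,   0.        ,   1.        ]]), 'dist_coeffs': array([0.0581601, 0.       , 0.       , 0.       , 0.       ]), 'world_from_camera': array([[ 1.54007008e-03, -9.82670180e-01,  1.85356264e-01,
         2.12531360e-01],
       [-9.99994003e-01, -2.08833021e-03, -2.76267425e-03,
        -5.37028883e-02],
       [ 3.10188269e-03, -1.85350898e-01, -9.82667504e-01,
         1.68508420e+00],
       [ 0.00000000e+00,  0.00000000e+00,  0.00000000e+00,
         1.00000000e+00]])}
```

View pics/top0.png

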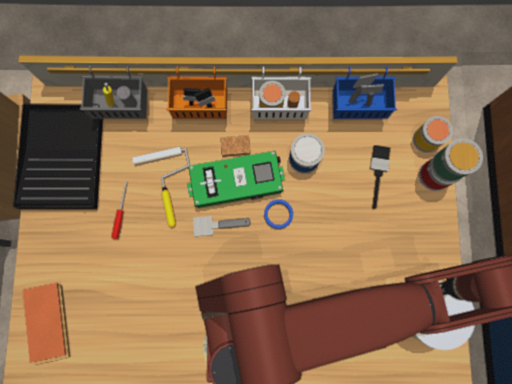

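View pics/scene0.png

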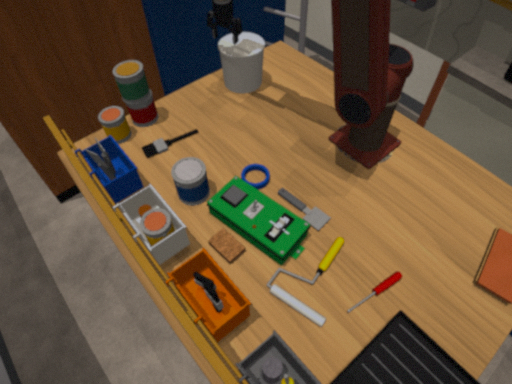

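Top view: the green box is centred near (236,179), with the white wheel near (210,181), the toggle plate near (239,176) and the flap near (263,173). The scraper, tape, roller and sanding block lie around it. The scene view agrees. Next I'll measure the lid.

```bash
cat > h.py <<'E'
import cv2,numpy as np
def rays(c,uv):
    n=cv2.undistortPoints(np.float64(uv).reshape(-1,1,2),c["intrinsics"],c["dist_coeffs"])[:,0]
    T=c["world_from_camera"]; return T[:3,3],np.c_[n,np.ones(len(n))]@T[:3,:3].T
def onplane(c,uv,z):
    o,d=rays(c,uv); return o+d*((z-o[2])/d[:,2])[:,None]
def cloud(c,d):
    v,u=np.mgrid[:384,:512]; o,r=rays(c,np.c_[u.ravel(),v.ravel()])
    return (o+r*d.ravel()[:,None]).reshape(384,512,3)
def green(p):
    h=cv2.cvtColor(p,cv2.COLOR_RGB2HSV); return cv2.inRange(h,(50,120,50),(80,255,255))
def lid(p,d,c):
    P=cloud(c,d); m=(green(p)>0)&(abs(P[...,2]-.07)<.006)
    k,l,s,_=cv2.connectedComponentsWithStats(m.astype(np.uint8)); i=1+s[1:,4].argmax()
    m=l==i; v,u=np.nonzero(m); q=onplane(c,np.c_[u,v],.07)
    (cx,cy),(w,h),a=cv2.minAreaRect(np.float32(q[:,:2]*1000))
    B=cv2.boxPoints(((cx,cy),(w,h),a)); e=max([B[1]-B[0],B[2]-B[1]],key=np.linalg.norm)
    e=e*np.sign(e[1]); return (cx/1e3,cy/1e3),(w,h),np.arctan2(-e[0],e[1]),np.median(P[m][:,2])
def box(cen,yaw,x,y,z):
    return np.array([cen[0]+x*np.cos(yaw)-y*np.sin(yaw),cen[1]+x*np.sin(yaw)+y*np.cos(yaw),z])
E
python3 - <<'E'
from h import *;import pickle
from plant import *
for n in("top","scene"):
    p,d,c=pickle.load(open(n+"0.pkl","rb")); print(n,lid(p,d,c))
    P=cloud(c,d)
    m=(P[...,2]>.04)&(P[...,0]>.4)&(P[...,0]<.75)&(abs(P[...,1])<.25)
    print(m.sum())
print({k:np.round(v,3) for k,v in observe().items()})
c=get_calibration("wrist");o=observe();print(c)
E
```

```text
top ((0.5539189453125, 0.010496673583984375), (140.70892333984375, 298.033203125), np.float32(0.18824528), np.float64(0.06926039277642992))
4534
scene ((0.5580975952148437, 0.015143280029296874), (140.6302032470703, 299.100341796875), np.float32(0.17836806), np.float64(0.06974311691122148))
5220
{'time_s': np.float64(0.1), 'q': array([-1.361,  0.221,  1.528,  0.   ,  1.395, -0.126]), 'joint_velocities': array([-0.   , -0.002, -0.004,  0.003,  0.002, -0.002]), 'joint_torque': array([ 1.0000e-03, -4.9824e+01, -3.9055e+01, -0.0000e+00,  6.0000e-03,
        0.0000e+00]), 'eef_pos': array([ 0.206, -0.59 ,  0.23 ]), 'tcp_rot': array([-1.705,  1.569,  1.773]), 'ft_force': array([-0.089,  0.367, -0.057]), 'torque': array([-0.006, -0.003, -0.044]), 'opening': np.float64(0.085)}
{'intrinsics': array([[305.72733754,   0.        , 256.4538238 ],
       [  0.        , 305.72733754, 188.06047446],
       [  0.        ,   0.        ,   1.        ]]), 'dist_coeffs': array([-0.04454635,  0.        ,  0.        ,  0.        ,  0.        ]), 'world_from_camera': array([[ 0.32915586, -0.89239095, -0.3086986 ,  0.28649172],
       [-0.94427228, -0.31193614, -0.10509853, -0.56099966],
       [-0.00250527,  0.32608932, -0.94533564,  0.37242959],
       [ 0.        ,  0.        ,  0.        ,  1.        ]])}
```

```bash
python3 - <<'E'
from h import *;import pickle
from plant import *
cen=(.556,.013);yaw=.183
t=box(cen,yaw,-.06,.05,.26)
for y in(yaw,yaw+np.pi,yaw-np.pi):
    q=inverse_kinematics(t,[0,np.pi/2,y]); print(y,None if q is None else np.round(q,2))
p0=observe()["eef_pos"]; move_l([p0[0],p0[1],.29],feed=.15)
q=inverse_kinematics(t,[0,np.pi/2,yaw]); Y=yaw
if q is None: Y=yaw-np.pi
movep(t,[0,np.pi/2,Y]); gripper_to(0,20)
o=observe();print(o["time_s"],o["eef_pos"],o["opening"],o["ft_force"])
c=get_calibration("wrist");p,d=get_image("wrist");pickle.dump((p,d,c),open("w1.pkl","wb"))
cv2.imwrite("pics/w1.png",p[:,:,::-1]); print(lid(p,d,c)); print(c["world_from_camera"].round(3))
E
```

```text
0.183 [-0.06 -0.13  1.83  0.    1.44 -1.81]
3.324592653589793 [-0.06 -0.13  1.83 -0.    1.44  1.33]
-2.9585926535897933 [-0.06 -0.13  1.83 -0.    1.44  1.33]
3.8917 [0.48787436 0.05126385 0.25998084] 0.0002119192780958024 [ 0.26123562 -0.52417315 -1.01973141]
((0.5557315063476562, 0.01437872314453125), (138.72872924804688, 296.378173828125), np.float32(0.17845368), np.float64(0.06944438615965293))
[[-0.182  0.93   0.32   0.406]
 [ 0.983  0.172  0.06   0.037]
 [ 0.001  0.326 -0.945  0.402]
 [ 0.     0.     0.     1.   ]]
```

View pics/w1.png

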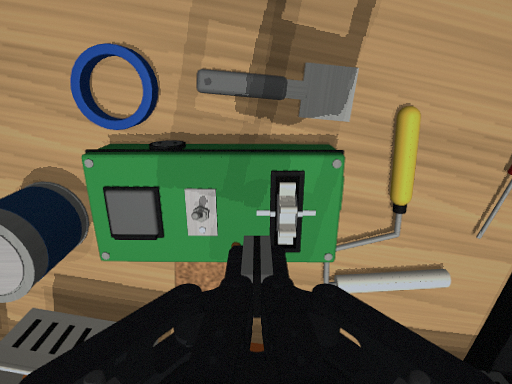

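Wrist view, with the robot side at the top: the wheel is at (287,212), its pointers at (265,213) and (307,213), and the toggle at (201,212). No red shows, so the wheel is at least 2 clicks short. I'll check the wheel centre from the pointers, then make the first click.

```bash
cat >> h.py <<'E'
cen=(.5555,.0140);yaw=.180
def red(p,d,c):
    h=cv2.cvtColor(p,cv2.COLOR_RGB2HSV); m=(cv2.inRange(h,(0,140,60),(8,255,255))|cv2.inRange(h,(172,140,60),(180,255,255)))>0
    P=cloud(c,d)-np.array([*box(cen,yaw,0,.085,0)]); R=np.array([[np.cos(yaw),np.sin(yaw)],[-np.sin(yaw),np.cos(yaw)]])
    Q=np.dstack([P[...,:2]@R.T,P[...,2:]]); m&=(abs(Q[...,0])<.05)&(abs(Q[...,1])<.016)&(Q[...,2]>.06)
    return m.sum(),Q[m].mean(0).round(4) if m.any() else None,np.argwhere(m).mean(0) if m.any() else None
E
cat > click.py <<'E'
from h import *;from plant import *;import sys
def look(n):
    o=observe();c=get_calibration("wrist");p,d=get_image("wrist")
    cv2.imwrite(f"pics/{n}.png",cv2.resize(p[140:290,200:400,::-1],None,fx=3,fy=3)); 
    print(n,o["time_s"],"red",red(p,d,c)); return p,d,c
O=[0,np.pi/2,yaw]
def flick(y=.085,z=.093,x0=-.036,x1=-.009,zu=.125):
    move_l(box(cen,yaw,x0,y,z),feed=.1); f0=observe()["ft_force"]
    print("start",observe()["eef_pos"],f0.round(1) if hasattr(f0,'round') else f0)
    print("stop",move_l(box(cen,yaw,x1,y,z),feed=.05,max_force=25))
    o=observe();print("end",o["eef_pos"],np.array(o["ft_force"]).round(1))
    move_l(box(cen,yaw,x1,y,zu),feed=.1)
    move_l(box(cen,yaw,x0,y,zu),feed=.15)
E
python3 - <<'E'
from click import *;import pickle
p,d,c=pickle.load(open("w1.pkl","rb"))
h=cv2.cvtColor(p,cv2.COLOR_RGB2HSV); P=cloud(c,d)
w=(h[...,1]<50)&(h[...,2]>170)
R=np.array([[np.cos(yaw),np.sin(yaw)],[-np.sin(yaw),np.cos(yaw)]])
for nm,s in(("L",np.s_[208:219,303:318]),("R",np.s_[208:219,256:271])):
    m=np.zeros_like(w);m[s]=w[s];v,u=np.nonzero(m);q=onplane(c,np.c_[u,v],.07)
    print(nm,m.sum(),((q[:,:2]-np.array(cen))@R.T).mean(0).round(4))
Q=(P[...,:2]-np.array(cen))@R.T
m=(P[...,2]>.092)&(abs(Q[...,1]-.085)<.03)&(abs(Q[...,0])<.04)&w; print("wheel top",m.sum(),Q[m].min(0),Q[m].max(0),P[m][:,2].max(),Q[m].mean(0))
v,u=np.mgrid[185:240,185:218];m=(P[185:240,185:218,2]>.09);print("toggle",m.sum(),Q[185:240,185:218][m].mean(0),P[185:240,185:218,2][m].max())
movep(box(cen,yaw,-.036,.085,.125),O); look("c0"); flick(); look("c1"); print(observe()["time_s"])
E
```

```text
L 50 [0.0023 0.1119]
R 56 [0.0025 0.0578]
wheel top 172 [-0.01522164  0.07614405] [0.01937264 0.09284879] 0.10002808405718178 [0.00038733 0.08436528]
toggle 64 [-0.01993168 -0.00967708] 0.4021192700497925
c0 4.5667 red (np.int64(0), None, None)
start [0.50518537 0.0909708  0.09357292] [-0.6  0.4  0.5]
stop False
end [0.53222207 0.09608139 0.09325345] [ 1.6  0.3 -0.8]
c1 6.575 red (np.int64(0), None, None)
6.625
```

View pics/c1.png

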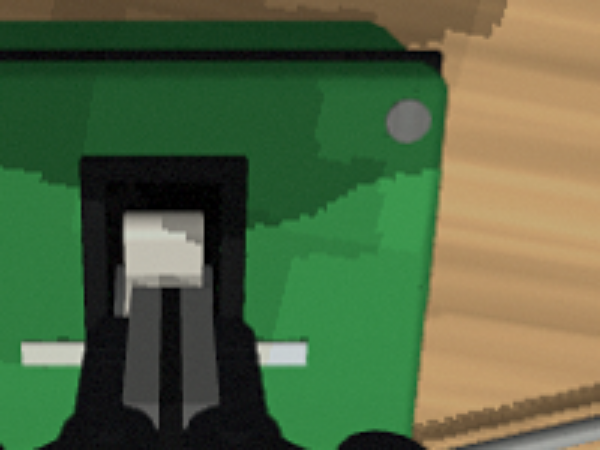

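The crop shows the wheel in a rest position with no red visible yet. The +x force at the end of the push fits the next lobe touching the finger from behind, so a click was made. The pointers put the box about 2 mm farther in +x, so I'll correct that and click again, logging force along the push.

```bash
sed -i 's/^cen=.*/cen=(.5571,.0142);yaw=.180/' h.py; cat >> click.py <<'E'
def flick(y=.085,z=.093,x0=-.036,x1=-.009,zu=.125,n=6):
    move_l(box(cen,yaw,x0,y,z),feed=.12); f0=np.array(observe()["ft_force"]); L=[]
    for x in np.linspace(-.028,x1,n):
        s=move_l(box(cen,yaw,x,y,z),feed=.08,max_force=25); L.append((round(x*1e3),*(np.array(observe()["ft_force"])-f0).round(1)[[0,2]],s))
    print(L)
    move_l(box(cen,yaw,x1,y,zu),feed=.12)
    move_l(box(cen,yaw,x0,y,zu),feed=.15)
E
python3 - <<'E'
from click import *
flick(); look("c2"); print(observe()["time_s"])
E
```

```text
[(-28, np.float64(-1.8), np.float64(1.0), False), (-24, np.float64(-2.1), np.float64(0.7), False), (-20, np.float64(-0.8), np.float64(0.2), False), (-17, np.float64(-0.3), np.float64(0.6), False), (-13, np.float64(1.1), np.float64(1.1), False), (-9, np.float64(1.4), np.float64(0.6), False)]
c2 9.2917 red (np.int64(0), None, None)
9.3417
```

```bash
python3 - <<'E'
from click import *
move_l(box(cen,yaw,-.085,.085,.150),feed=.25); p,d,c=look("c2b"); cv2.imwrite("pics/c2b.png",cv2.resize(p[60:300,150:450,::-1],None,fx=2,fy=2)); print(observe()["time_s"])
E
```

```text
c2b 9.7083 red (np.int64(0), None, None)
9.7583
```

View pics/c2b.png

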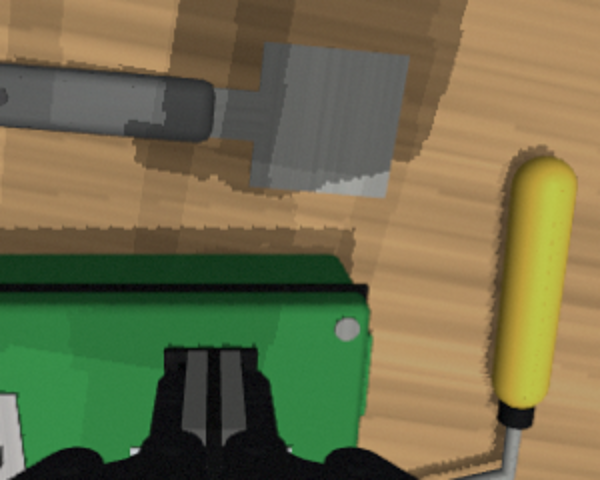

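The fingers hide the wheel from that pose. I'll look again from a pose like the first wrist view, offset sideways, and use the scene camera too.

```bash
python3 - <<'E'
from click import *
move_l(box(cen,yaw,-.06,.02,.20),feed=.25); p,d,c=look("c2c")
s,sd=get_image("scene"); a=cv2.resize(p[120:270,230:390,::-1],None,fx=2.5,fy=2.5);b=cv2.resize(s[190:265,200:280,::-1],None,fx=5,fy=5)
cv2.imwrite("pics/c2c.png",np.hstack([a,b])); print(observe()["time_s"],red(s,sd,get_calibration("scene")))
E
```

```text
c2c 10.25 red (np.int64(0), None, None)
10.35 (np.int64(86), array([-0.0349, -0.0118,  0.5719]), array([ 77.76744186, 297.12790698]))
```

View pics/c2c.png

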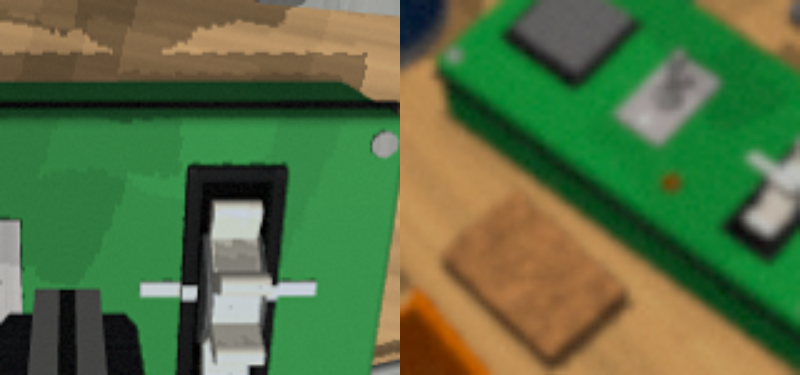

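The wheel is seated with a gap at the pointers. The nearest gap is white, so it is still at least 2 clicks short. Next flick.

```bash
cat >> click.py <<'E'
def view(n):
    move_l(box(cen,yaw,-.06,.02,.20),feed=.25); p,d,c=look(n)
    cv2.imwrite(f"pics/{n}.png",cv2.resize(p[120:270,230:390,::-1],None,fx=3,fy=3)); print(observe()["time_s"])
E
python3 - <<'E'
from click import *
move_l(box(cen,yaw,-.036,.085,.125),feed=.25); flick(); view("c3")
E
```

```text
[(-28, np.float64(-3.7), np.float64(2.9), False), (-24, np.float64(-3.0), np.float64(0.7), False), (-20, np.float64(-2.7), np.float64(0.5), False), (-17, np.float64(-1.2), np.float64(-0.1), False), (-13, np.float64(-0.0), np.float64(-0.0), False), (-9, np.float64(0.4), np.float64(0.2), False)]
c3 14.1333 red (np.int64(431), array([-0.0219, -0.0006,  0.079 ]), array([218.12993039, 323.54060325]))
14.1833
```

View pics/c3.png

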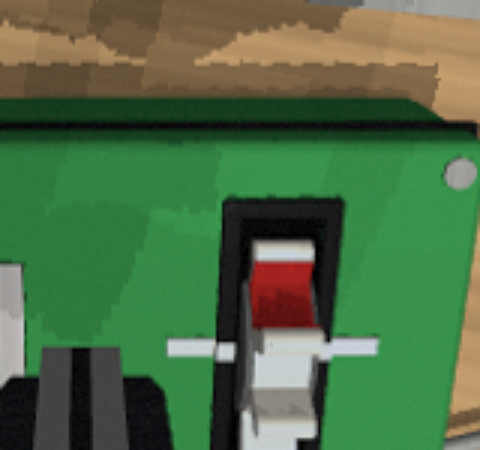

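The red gap is now one gap towards the robot, measured at box x −22 mm and z 79 mm; −20 and 80 is expected for −1 click. One more flick.

```bash
python3 - <<'E'
from click import *
move_l(box(cen,yaw,-.036,.085,.125),feed=.25); flick(); view("c4")
E
```

```text
[(-28, np.float64(-3.3), np.float64(3.9), False), (-24, np.float64(-1.9), np.float64(3.1), False), (-20, np.float64(-0.8), np.float64(0.4), False), (-17, np.float64(-0.3), np.float64(0.6), False), (-13, np.float64(1.9), np.float64(1.1), False), (-9, np.float64(2.3), np.float64(0.5), False)]
c4 17.9667 red (np.int64(403), array([ 0.0045, -0.0006,  0.0893]), array([248.31761787, 323.69478908]))
18.0167
```

View pics/c4.png

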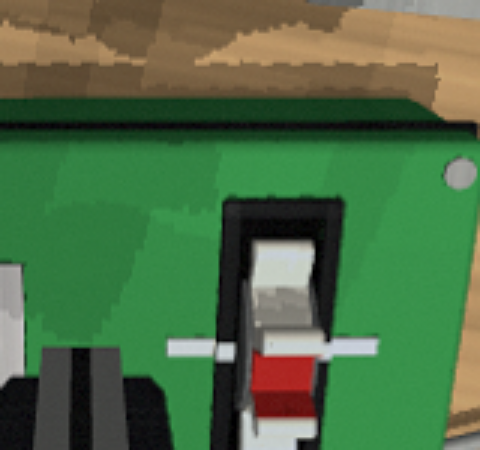

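The red notch is at the top in line with the pointers, and the lobes look the same as in the earlier seated views. Now the toggle.

```bash
python3 - <<'E'
from click import *
move_l(box(cen,yaw,-.040,-.015,.125),feed=.25); flick(y=-.015,z=.098,x0=-.040,x1=-.004,n=8,zu=.130)
move_l(box(cen,yaw,-.08,.04,.22),feed=.25); p,d,c=look("t1")
cv2.imwrite("pics/t1.png",cv2.resize(p[120:280,150:390,::-1],None,fx=3,fy=3)); print(observe()["time_s"])
E
```

```text
[(-28, np.float64(0.5), np.float64(0.1), False), (-25, np.float64(-3.8), np.float64(1.7), False), (-21, np.float64(-1.2), np.float64(0.5), False), (-18, np.float64(0.3), np.float64(-0.3), False), (-14, np.float64(-0.4), np.float64(-0.4), False), (-11, np.float64(0.3), np.float64(0.2), False), (-7, np.float64(0.2), np.float64(-0.1), False), (-4, np.float64(-6.6), np.float64(4.5), False)]
t1 22.3417 red (np.int64(336), array([ 0.0046, -0.0006,  0.0891]), array([255.26785714, 299.0297619 ]))
22.3917
```

View pics/t1.png

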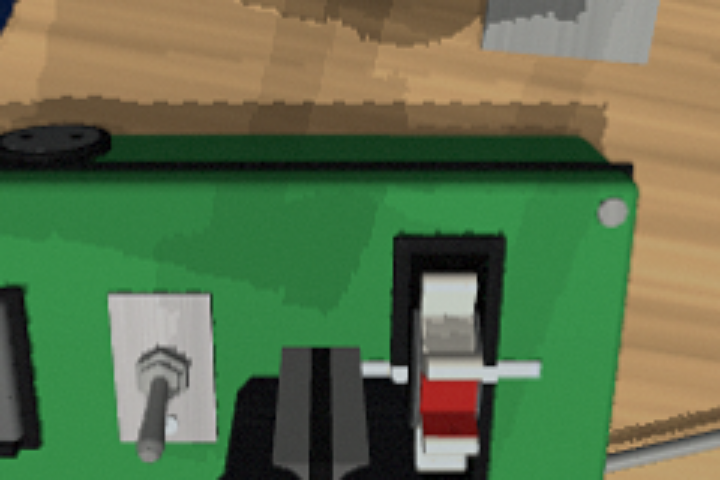

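The toggle now leans away from the robot, beside the white dot. The red notch is still at the top, and the robot is touching nothing, so I'll hand in.

```bash
python3 - <<'E'
from plant import *
o=observe();print(o["time_s"],o["ft_force"]);job_done()
E
```

```text
22.3917 [-0.30991777 -0.3501876  -0.11647677]
the job is handed in; nothing more can be done
```

The job is handed in at 22.4 s on the robot's clock: the wheel is at its marked speed and the toggle is on. I flicked the wheel with the shut fingertips, never touching its sides. It took four clicks, so it must have started at −4. After that I pushed the toggle over.

**Last checks:**
- **Wheel:** the last wrist picture shows the red notch seated in the top gap, in line with the white pointers. Its measured centre was about 4.6 mm beyond the axle and 89 mm high. I put that offset down to the near lobe hiding part of the red floor and the far lobe's red face being counted, but did not check it further.
- **Toggle:** the same picture shows it leaning away from the robot, beside the white dot.
- **Forces:** the logged forces stayed under about 9 N, and the robot was touching nothing at hand-in.

**Disagreements and gaps:**
- The cameras differed by up to about 5 mm on the box position. I settled on the pointer marks and shifted the box about 2 mm after the first click.
- One extra look (c2b) was useless because the fingers hid the wheel.
- I kept the planned paths clear of the loose items but took no final picture of all of them.

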